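# Stand the impact sockets on their rail in order of size

## Robot

A 6-joint arm with a two-finger parallel gripper is mounted at the origin on a cart in front of the work surface, level with it; the furniture and walls round the work are solid. World frame = base frame: x ahead of the robot, y to its left, z up, the work surface at z = 0. Lengths are in mm, angles in degrees, forces in N, time in s.
With the tool pointing down it reaches from about 350 to 875 mm from the base axis. Payload 15.5 kg.
Tool frame: the origin (TCP) lies between the finger pads; the fingertips stand 25 mm ahead of it and the grasp point (between the pads) lies 6 mm ahead of it; z points along the fingers, y is the line along which they close (so a half turn about z gives the same grasp; the last joint's range is limited). The gripper opens to 85 mm and grips with 20 to 120 N. Pads are 22 mm wide; open, the fingers measure 114 mm over their backs; the gripper's body (76 mm by 85 mm) begins 54 mm behind the grasp point. The pads swing forward as they close: fully open they stand 13 mm farther back than shut.
Start: joints at [-5.472, 28.281, 77.091, -0, 74.628, -5.472], TCP at [625.001, 0.003, 256.277] pointing down, gripper open.
Joint ranges: [-166.48, 166.48], [-47.26, 123.95], [12.59, 153.08], [-70.14, 250.14], [6.76, 159.57], [-176.63, 176.63]. Speed limits (degrees/s): [108.29, 108.29, 147.25, 172.46, 172.46, 172.46].

## Interface

Orientations are given as [roll, pitch, yaw] about the fixed x, y, z axes, in that order (R = Rz(yaw) Ry(pitch) Rx(roll)).
In Python, from workcell import env gives the robot as it stands.
- The arm moves only by the tool play_rows, never from a script. Its argument "moves" is one flat list of numbers, 5 for each row, row after row: the opening, from 0 (shut) to 1 (fully open), then the shift along the tool's x, y, z in m, then the turn about the tool's z in degrees. A call has 1 to 20 rows; each row is the pose to reach, as a shift and turn from the pose commanded when the call began, along the tool's axes at that moment; what a row does not reach only later rows make up. A row lasts 1/12 s, in which the tool goes at most 41.7 mm and 7.16 degrees, less where a joint would pass 70% of its speed; a pose out of reach is approached as far as the arm can. A call with a gripper value outside its range is refused whole. The fingers move at their own pace and stop on an object; the grip force is fixed at half the most. Time passes only in rows, so rows that repeat a pose let the fingers close. It gives the time, the measured TCP pose, the force, the opening and the grip force at its end, in the units of the state.
- env.get_obs(): the state, without advancing time (a new reading comes with each control period).
- env.read_camera(name): name is "scene" or "side" or "wrist"; returns a dict with "frame" (420x560x3 uint8, blue, green, red), "fx", "fy", "cx", "cy" (pixels), "pose" (4x4, takes a point from camera to world coordinates); the wrist camera has in their place "T_tool_cam" (4x4, takes a point from camera to tool coordinates, whose origin is the TCP and whose axes are the flange's). Camera axes: x right, y down, z forward; pixel columns grow to the right and rows downward; lengths in mm; the calibration is good to about 2 mm. A picture is of the moment at which its call begins: read the wrist's pose just before it. There is no depth.
- env.hand_in(): hands the job in; it is judged then, once.
The state is a dict: "time": time; "joint_pos": joint angles; "joint_velocities": joint speeds; "tau": joint torques, N m; "position": TCP position; "tcp_rot": TCP orientation; "ft_force": force on the tool from outside, world axes, zero at the start; "wrist_torque": the same for the moment, N m; "grip_width": finger opening in mm; "finger_force": force on a finger pad.
Only numpy, scipy, OpenCV 4.12 (cv2) and the standard library are available. Lean on these libraries where they do the work, as an engineer would, in place of code of your own. Each camera call takes 0.05 s, during which the arm holds its last target. There are 200 camera calls.

## Task

Put the four loose steel sockets away on the wooden rail: one upright in the middle of each round rubber pad, mouth up as now, in order of size, the largest on the pad next to the upright end plate and the smallest at the far end. Leave the spacer ring that lies among them where it is.

Things in the scene. Friction and masses are not known exactly. Their poses are not given: they have to be found in the camera images.
- socket_54: the largest of four plain steel impact sockets: an upright round cylinder 54 mm in diameter and 68 mm tall with a hexagon mouth in its top; grip it round its outside. Stands loose on the work surface. Origin: centre of its underside; z points up through the mouth.
- socket_46: the second largest of four plain steel impact sockets: an upright round cylinder 46 mm in diameter and 60 mm tall with a hexagon mouth in its top; grip it round its outside. Stands loose on the work surface. Origin: centre of its underside; z points up through the mouth.
- socket_38: the second smallest of four plain steel impact sockets: an upright round cylinder 38 mm in diameter and 52 mm tall with a hexagon mouth in its top; grip it round its outside. Stands loose on the work surface. Origin: centre of its underside; z points up through the mouth.
- socket_30: the smallest of four plain steel impact sockets: an upright round cylinder 30 mm in diameter and 45 mm tall with a hexagon mouth in its top; grip it round its outside. Stands loose on the work surface. Origin: centre of its underside; z points up through the mouth.
- pad_a: round black rubber pad, 58 mm in diameter, 2 mm thick, fixed on the wooden rail (a board 410 x 70 x 14 mm lying on the work surface), at the rail's -y end. Pads a, b, c, d form a straight row along the rail, 85 mm apart. Its y axis runs along the rail, x across it. Origin: centre of its underside, 14 mm above the work surface; its top face is 16 mm above the work surface.
- pad_b: round black rubber pad, 58 mm in diameter, 2 mm thick, fixed on the wooden rail (a board 410 x 70 x 14 mm lying on the work surface), second from the rail's -y end. Pads a, b, c, d form a straight row along the rail, 85 mm apart. Its y axis runs along the rail, x across it. Origin: centre of its underside, 14 mm above the work surface; its top face is 16 mm above the work surface.
- pad_c: round black rubber pad, 58 mm in diameter, 2 mm thick, fixed on the wooden rail (a board 410 x 70 x 14 mm lying on the work surface), second from the rail's +y end. Pads a, b, c, d form a straight row along the rail, 85 mm apart. Its y axis runs along the rail, x across it. Origin: centre of its underside, 14 mm above the work surface; its top face is 16 mm above the work surface.
- pad_d: round black rubber pad, 58 mm in diameter, 2 mm thick, fixed on the wooden rail (a board 410 x 70 x 14 mm lying on the work surface), at the rail's +y end. Pads a, b, c, d form a straight row along the rail, 85 mm apart. Its y axis runs along the rail, x across it. Origin: centre of its underside, 14 mm above the work surface; its top face is 16 mm above the work surface.
- end_plate: upright aluminium plate fixed across one end of the rail, in line with the row of pads, 60.5 mm beyond the outermost pad's centre: 52 mm across the rail, 12 mm thick along it, 50 mm tall (its top is 64 mm above the work surface). It may stand at either end; the other end has only a flat 3 mm strap. Origin: centre of its underside.
- spacer: a pale grey spindle spacer ring, 60 mm in diameter, 20 mm thick with an open bore, lying flat among the sockets; not a socket and not part of the row. Origin: centre of its underside.
Mind the look-alikes: they are no part of the job. Leave any orange or pink look-alike of the socket_30 alone.

How it is judged (in metres and radians):
At the end, for the whole second after the job is handed in: From the end plate on, the 54, 46, 38 and 30 mm sockets stand one on each pad: upright within 0.1 rad, mouth up, within 12 mm of the pad's centre, foot on its face (within 4 mm), released and at rest; the spacer ring within 20 mm of where it was (((horizontal distance between end_plate and pad_a below 0.1 m and horizontal distance between socket_54 and pad_a below 0.012 m and z of socket_54 in the frame of pad_a between -0.002 and 0.006 m and horizontal distance between socket_46 and pad_b below 0.012 m and z of socket_46 in the frame of pad_b between -0.002 and 0.006 m and horizontal distance between socket_38 and pad_c below 0.012 m and z of socket_38 in the frame of pad_c between -0.002 and 0.006 m and horizontal distance between socket_30 and pad_d below 0.012 m and z of socket_30 in the frame of pad_d between -0.002 and 0.006 m) or (horizontal distance between end_plate and pad_d below 0.1 m and horizontal distance between socket_54 and pad_d below 0.012 m and z of socket_54 in the frame of pad_d between -0.002 and 0.006 m and horizontal distance between socket_46 and pad_c below 0.012 m and z of socket_46 in the frame of pad_c between -0.002 and 0.006 m and horizontal distance between socket_38 and pad_b below 0.012 m and z of socket_38 in the frame of pad_b between -0.002 and 0.006 m and horizontal distance between socket_30 and pad_a below 0.012 m and z of socket_30 in the frame of pad_a between -0.002 and 0.006 m)) and angle between each of socket_54, socket_46, socket_38, socket_30's own z axis and vertical below 0.1 rad and linear speed of each of socket_54, socket_46, socket_38, socket_30 below 0.02 m/s and distance of spacer from where it was at the start of the episode below 0.02 m); the robot touches nothing.
It fails at once if the spacer ring is carried or knocked away (moved more than 20 mm) (distance of spacer from where it was at the start of the episode above 0.02 m).
It also fails if it takes over 90 s, if anything falls off the work surface, if the arm or the gripper's body presses on something with over 40 N, if the wrist force passes 120 N, or if a joint passes its speed limit or range.

## Working session

There is one attempt and no reset: what is moved stays moved. The work goes in short steps, Python scripts to look and compute and a tool call to move; the robot and the scene stay as the last step left them, time stands still between calls to the robot, and variables do not carry over. Pictures are saved under pics/ and viewed, at most 14 in all, crops included, and the job is handed in when it is done.

Besides the shell and the picture viewer there is one more tool, called as a command line: name --argument value ..., lists and objects as JSON in quotes. play_rows: Moves the arm, as the interface text tells. Its arguments: {"type":"object","properties":{"moves":{"type":"array","items":{"type":"number"}}},"required":["moves"]}

```bash
ls; mkdir -p pics
python3 - <<'E'
from workcell import env
import cv2,numpy as np,json
o=env.get_obs();print(o)
for n in ["scene","side","wrist"]:
    c=env.read_camera(n);cv2.imwrite(f"pics/{n}0.png",c["frame"])
    print(n,{k:(v.tolist() if hasattr(v,'tolist') else v) for k,v in c.items() if k!="frame"})
E
```

```text
pics
{'time': 0.0, 'joint_pos': array([-5.47199873e+00,  2.83146183e+01,  7.71289111e+01, -1.61390759e-03,
        7.46293301e+01, -5.47334320e+00]), 'joint_velocities': array([ 0.00064602,  0.05475901, -0.05664457, -0.07024149, -0.0451004 ,
        0.06294314]), 'tau': array([-2.68344644e-03, -8.82162237e+01, -3.83866239e+01, -4.40739132e-04,
        1.02696815e-02,  1.38197843e-04]), 'position': array([6.24649527e+02, 2.55615193e-02, 2.55692605e+02]), 'tcp_rot': array([-1.79927324e+02, -5.40097910e-03,  9.00017698e+01]), 'ft_force': array([1.17709302, 0.47684194, 1.20577998]), 'wrist_torque': array([ 0.0344639 ,  0.00364552, -0.07285042]), 'finger_force': 0.0, 'grip_width': 85.74306709033246}
scene {'fx': 478.94495613336505, 'fy': 478.94495613336505, 'cx': 281.56974891980474, 'cy': 214.21929670787816, 'pose': [[0.9089246027437207, -0.2754178266037282, 0.31305125349700896, 169.02433977007286], [-0.416910712261782, -0.5887033847745248, 0.6925415386504925, -751.2254348466539], [-0.006443952866323489, -0.7599824639713055, -0.6499116323990209, 777.6347124681246], [0.0, 0.0, 0.0, 1.0]]}
side {'fx': 464.2106846695458, 'fy': 464.2106846695458, 'cx': 283.43407225347295, 'cy': 219.46548940371017, 'pose': [[-0.9465162517209512, -0.15325316862282376, 0.28393740777711124, 247.8391969640375], [-0.3226561184318339, 0.4498982981524028, -0.8327571978422487, 834.4648168521323], [-0.00012027727793879436, -0.8798323633662473, -0.4752841233480668, 503.4129926413902], [0.0, 0.0, 0.0, 1.0]]}
wrist {'fx': 330.85713345439757, 'fy': 330.85713345439757, 'cx': 279.7684488083904, 'cy': 206.54999373899452, 'T_tool_cam': [[0.0007600995771918558, -0.9489386380684828, -0.3154597968511424, 81.11081250307072], [0.9999996079206288, 0.0005779680205373841, 0.0006709035351863574, -0.13694794377672181], [-0.0004543206126099654, -0.3154601831193574, 0.9489387053224674, -118.30948308397743], [0.0, 0.0, 0.0, 1.0]]}
```

View pics/scene0.png

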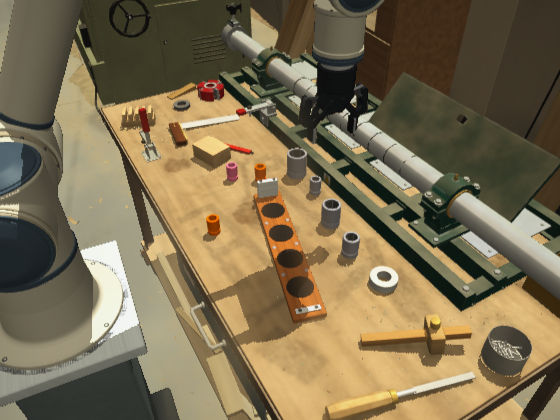

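View pics/side0.png

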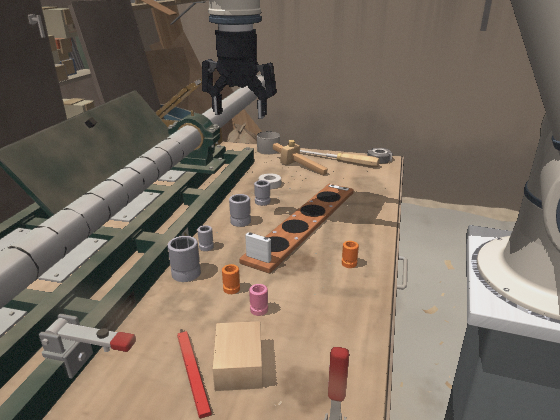

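View pics/wrist0.png

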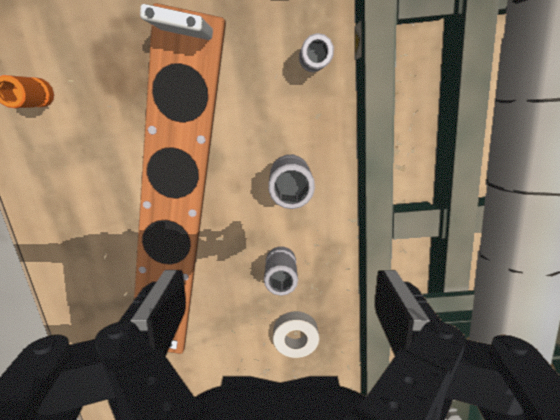

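```bash
cat > h.py <<'E'
from workcell import env
import cv2,numpy as np
from scipy.spatial.transform import Rotation as R
def T_wrist(c):
    o=env.get_obs();T=np.eye(4);T[:3,:3]=R.from_euler('xyz',o['tcp_rot'],degrees=True).as_matrix();T[:3,3]=o['position'];return T@c['T_tool_cam']
def pix(c,T,u,v,z):
    d=T[:3,:3]@np.array([(u-c['cx'])/c['fx'],(v-c['cy'])/c['fy'],1]);p=T[:3,3];return p+d*(z-p[2])/d[2]
E
python3 - <<'E'
from h import *
c=env.read_camera("wrist");T=T_wrist(c)
for n,u,v,z in [("30",317,49,45),("46",291,187,60),("38",281,283,52),("padd",180,93,16),("padc",172,173,16),("padb",166,241,16),("spacer",296,336,20),("beam",357,150,0)]:
    print(n,pix(c,T,u,v,z).round(1))
s=env.read_camera("scene")
for n,u,v,z in [("54",297,154,68),("30",316,179,45),("46",331,203,60),("38",350,238,52),("pa",300,287,16),("pb",290,258,16),("pc",281,233,16),("pd",273,210,16),("or",261,168,45)]:
    print(n,pix(s,s['pose'],u,v,z).round(1))
f=s["frame"][130:330,190:420];cv2.imwrite("pics/sc1.png",cv2.resize(f,None,fx=3,fy=3,interpolation=cv2.INTER_CUBIC)[:,:690])
E
```

```text
30 [658.4 122.   45. ]
46 [635.8  -3.1  60. ]
38 [ 626.2 -115.6   52. ]
padd [522.5  84.5  16. ]
padc [505.8   1.   16. ]
padb [490.3 -81.   16. ]
spacer [ 645.9 -213.5   20. ]
beam [711.8  24.    0. ]
54 [651.4 212.5  68. ]
30 [660.3 118.7  45. ]
46 [637.8   1.   60. ]
38 [ 621.4 -115.    52. ]
pa [ 473.6 -167.3   16. ]
pb [490.7 -82.9  16. ]
pc [ 5.065e+02 -5.000e-01  1.600e+01]
pd [523.4  83.9  16. ]
or [551.2 224.2  45. ]
```

View pics/sc1.png

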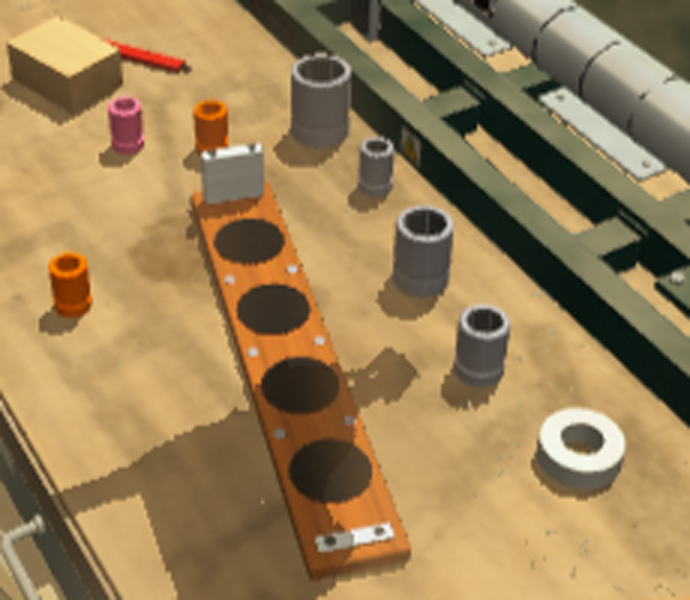

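play_rows --moves '[0.9, 0.03, 0.004, 0.008, -7, 0.9, 0.06, 0.008, 0.016, -14, 0.9, 0.09, 0.012, 0.024, -21, 0.9, 0.12, 0.016, 0.032, -28, 0.9, 0.15, 0.02, 0.04, -35, 0.9, 0.18, 0.024, 0.048, -42, 0.9, 0.212, 0.026, 0.056, -49, 0.9, 0.212, 0.026, 0.056, -56, 0.9, 0.212, 0.026, 0.056, -63, 0.9, 0.212, 0.026, 0.056, -70, 0.9, 0.212, 0.026, 0.056, -77, 0.9, 0.212, 0.026, 0.056, -84, 0.9, 0.212, 0.026, 0.056, -90, 0.9, 0.212, 0.026, 0.056, -90, 0.9, 0.212, 0.026, 0.056, -90]'

```text
time: 1.5
position: [650.9, 212.0, 200.2]
tcp_rot: [-180.0, -0.0, 179.8]
ft_force: [-0.0, -0.0, -0.1]
grip_width: 77.0
finger_force: 0.0
```

```bash
cat >> h.py <<'E'
def snap(n,half=None):
    c=env.read_camera("wrist");T=T_wrist(c);cv2.imwrite(f"pics/{n}.png",c["frame"]);o=env.get_obs()
    print(o['position'].round(1),o['tcp_rot'].round(2),o['joint_pos'].round(1),o['grip_width'],o['time']);np.savez("last.npz",T=T);return c,T
E
python3 -c "
from h import *
snap('w1')"
```

```text
[650.9 212.  200.2] [-1.8000e+02 -1.0000e-02  1.7977e+02] [ 13.   36.1  71.5   0.   72.4 -76.7] 76.8614641923513 1.55
```

View pics/w1.png

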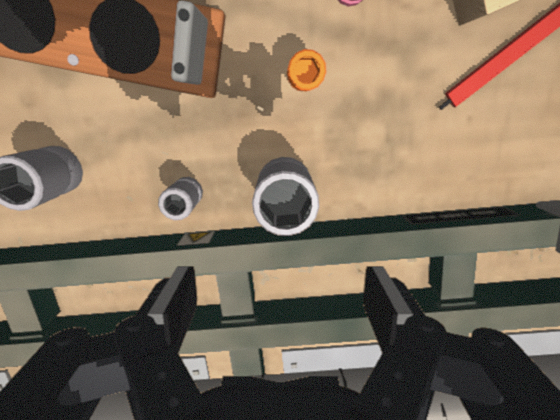

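Run:
```python
from h import *
c=env.read_camera("wrist");T=T_wrist(c)
for n,u,v,z in [("54",286,204,68),("30",176,204,45),("46",19,184,60),("padd",124,34,16),("beam",286,230,0),("orange",307,70,45)]:
    print(n,pix(c,T,u,v,z).round(1))
```

```text
54 [651. 217.  68.]
30 [658.2 121.9  45. ]
46 [636.1   2.1  60. ]
padd [520.7  84.5  16. ]
beam [701.5 218.4   0. ]
orange [550.6 233.2  45. ]
```

play_rows --moves '[0.9, 0, 0.0045, 0.03, 0, 0.9, 0, 0.0045, 0.06, 0, 0.9, 0, 0.0045, 0.09, 0, 0.9, 0, 0.0045, 0.115, 0, 0.9, 0, 0.0045, 0.14, 0, 0.9, 0, 0.0045, 0.154, 0, 0.9, 0, 0.0045, 0.154, 0, 0.5, 0, 0.0045, 0.154, 0, 0.5, 0, 0.0045, 0.154, 0, 0.5, 0, 0.0045, 0.154, 0, 0.5, 0, 0.0045, 0.154, 0, 0.5, 0, 0.0045, 0.154, 0, 0.5, 0, 0.0045, 0.154, 0, 0.5, 0, 0.0045, 0.154, 0, 0.5, 0, 0.0045, 0.154, 0]'

```text
time: 2.85
position: [652.0, 216.8, 48.1]
tcp_rot: [180.0, 0.2, 180.0]
ft_force: [-0.8, 0.7, 8.3]
grip_width: 53.1
finger_force: 63.3
```

play_rows --moves '[0.5, 0, 0, -0.02, 0, 0.5, 0, 0, -0.05, 0, 0.5, 0, 0, -0.08, 0, 0.5, 0, 0, -0.1, 0, 0.5, 0.02, -0.02, -0.1, 0, 0.5, 0.04, -0.042, -0.1, 0, 0.5, 0.065, -0.067, -0.1, 0, 0.5, 0.09, -0.092, -0.1, 0, 0.5, 0.112, -0.115, -0.1, 0, 0.5, 0.128, -0.1325, -0.1, 0, 0.5, 0.128, -0.1325, -0.1, 0, 0.5, 0.128, -0.1325, -0.1, 0]'

```text
time: 3.85
position: [522.6, 83.3, 147.2]
tcp_rot: [180.0, 0.0, 179.9]
ft_force: [-0.5, 1.0, -3.1]
grip_width: 52.9
finger_force: 64.3
```

```bash
python3 -c "
from h import *
snap('w2')"
```

```text
[523.5  83.9 147.1] [1.7999e+02 9.0000e-02 1.7995e+02] [  2.6  28.7  97.6   0.   53.6 -87.3] 52.88111548990194 3.9
```

View pics/w2.png

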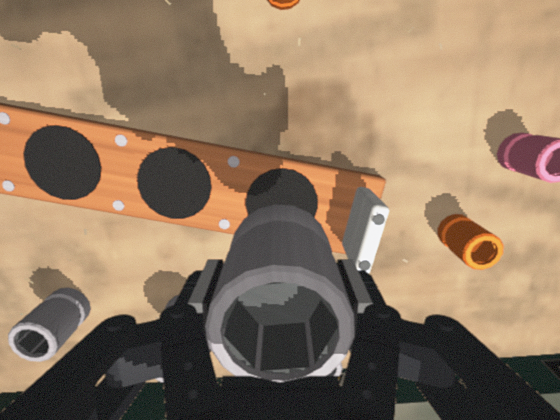

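Run:
```python
from h import *
c=env.read_camera("wrist");T=T_wrist(c)
for n,u,v,z in [("54",282,319,167),("padb",62.5,161.5,16),("padc",174,183,16)]:
    print(n,pix(c,T,u,v,z).round(1))
```

```text
54 [517.2  85.2 167. ]
padb [489.9 -80.6  16. ]
padc [506.6   2.4  16. ]
```

play_rows --moves '[0.5, -0.0015, 0.001, 0.02, 0, 0.5, -0.0015, 0.001, 0.04, 0, 0.5, -0.0015, 0.001, 0.06, 0, 0.5, -0.0015, 0.001, 0.072, 0, 0.5, -0.0015, 0.001, 0.078, 0, 0.5, -0.0015, 0.001, 0.082, 0, 0.5, -0.0015, 0.001, 0.084, 0, 0.5, -0.0015, 0.001, 0.084, 0, 0.5, -0.0015, 0.001, 0.084, 0]'

```text
time: 4.7
position: [524.8, 85.6, 64.1]
tcp_rot: [180.0, 0.1, -180.0]
ft_force: [-9.2, 1.4, 24.5]
grip_width: 52.7
finger_force: 66.9
```

play_rows --moves '[0.75, 0, 0, 0, 0, 0.75, 0, 0, 0, 0, 0.75, 0, 0, 0, 0, 0.75, 0, 0, 0, 0, 0.75, 0, 0, -0.01, 0, 0.75, 0, 0, -0.03, 0, 0.75, 0, 0, -0.06, 0, 0.75, 0, 0, -0.09, 0, 0.75, 0, 0, -0.12, 0, 0.75, 0, 0, -0.12, 0, 0.75, -0.03, -0.02, -0.12, 0, 0.75, -0.06, -0.04, -0.12, 0, 0.75, -0.09, -0.06, -0.12, 0, 0.75, -0.113, -0.084, -0.12, 0, 0.75, -0.113, -0.084, -0.12, 0, 0.75, -0.113, -0.084, -0.12, 0]'

```text
time: 6.03
position: [638.2, -0.2, 182.3]
tcp_rot: [-180.0, 0.0, 179.9]
ft_force: [-1.1, 0.2, -0.8]
grip_width: 64.3
finger_force: 0.0
```

```bash
python3 -c "
from h import *
snap('w3')"
```

```text
[637.2   0.7 182.3] [ 1.7999e+02 -4.0000e-02  1.7995e+02] [ -5.3  33.5  80.1   0.   66.5 -95.3] 63.89391038427157 6.0833
```

View pics/w3.png

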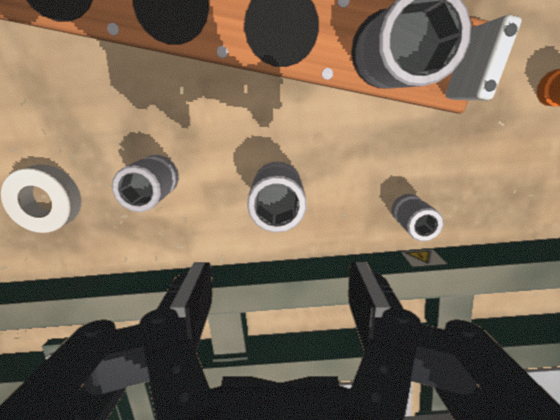

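Run:
```python
from h import *
c=env.read_camera("wrist");T=T_wrist(c)
for n,u,v,z in [("54",425,37.5,84),("padc",282,23,16),("46",277,203,60),("38",136,187,52),("30",424.5,223,45),("spacer",37,199,20)]:
    print(n,pix(c,T,u,v,z).round(1))
```

```text
54 [522.5  87.   84. ]
padc [502.1   3.   16. ]
46 [632.8  -0.7  60. ]
38 [ 622.3 -110.3   52. ]
30 [654.9 121.2  45. ]
spacer [ 642. -214.   20.]
```

play_rows --moves '[0.75, 0.0025, -0.001, 0.03, 0, 0.75, 0.0025, -0.001, 0.06, 0, 0.75, 0.0025, -0.001, 0.09, 0, 0.75, 0.0025, -0.001, 0.115, 0, 0.75, 0.0025, -0.001, 0.132, 0, 0.75, 0.0025, -0.001, 0.141, 0, 0.75, 0.0025, -0.001, 0.141, 0, 0.4, 0.0025, -0.001, 0.141, 0, 0.4, 0.0025, -0.001, 0.141, 0, 0.4, 0.0025, -0.001, 0.141, 0, 0.4, 0.0025, -0.001, 0.141, 0, 0.4, 0.0025, -0.001, 0.141, 0, 0.4, 0.0025, -0.001, 0.141, 0, 0.4, 0.0025, -0.001, 0.141, 0]'

```text
time: 7.3
position: [635.7, 0.2, 42.9]
tcp_rot: [-180.0, 0.1, -180.0]
ft_force: [-1.4, 0.6, 8.7]
grip_width: 45.0
finger_force: 61.7
```

play_rows --moves '[0.4, 0, 0, -0.02, 0, 0.4, 0, 0, -0.05, 0, 0.4, 0, 0, -0.08, 0, 0.4, 0, 0, -0.1, 0, 0.4, 0.02, 0.001, -0.1, 0, 0.4, 0.045, 0.0015, -0.1, 0, 0.4, 0.07, 0.0018, -0.1, 0, 0.4, 0.095, 0.0018, -0.1, 0, 0.4, 0.115, 0.0018, -0.1, 0, 0.4, 0.128, 0.0018, -0.1, 0, 0.4, 0.128, 0.0018, -0.1, 0, 0.4, 0.128, 0.0018, -0.08, 0, 0.4, 0.128, 0.0018, -0.06, 0, 0.4, 0.128, 0.0018, -0.04, 0, 0.4, 0.128, 0.0018, -0.03, 0, 0.4, 0.128, 0.0018, -0.024, 0, 0.4, 0.128, 0.0018, -0.019, 0, 0.4, 0.128, 0.0018, -0.017, 0, 0.4, 0.128, 0.0018, -0.017, 0]'

```text
time: 8.88
position: [507.4, 1.8, 59.0]
tcp_rot: [-180.0, 0.1, -180.0]
ft_force: [-0.2, -0.4, -4.0]
grip_width: 44.5
finger_force: 63.0
```

play_rows --moves '[0.4, 0, 0, 0.0015, 0, 0.4, 0, 0, 0.0015, 0, 0.62, 0, 0, 0.0005, 0, 0.62, 0, 0, 0.0005, 0, 0.62, 0, 0, 0, 0, 0.62, 0, 0, 0, 0, 0.62, 0, 0, -0.01, 0, 0.62, 0, 0, -0.03, 0, 0.62, 0, 0, -0.06, 0, 0.62, 0, 0, -0.09, 0, 0.62, 0, 0, -0.12, 0, 0.62, -0.03, -0.03, -0.12, 0, 0.62, -0.057, -0.057, -0.12, 0, 0.62, -0.085, -0.085, -0.12, 0, 0.62, -0.106, -0.104, -0.12, 0, 0.62, -0.117, -0.114, -0.12, 0, 0.62, -0.117, -0.114, -0.12, 0, 0.62, -0.117, -0.114, -0.12, 0, 0.62, -0.117, -0.114, -0.12, 0]'

```text
time: 10.47
position: [623.2, -111.6, 178.5]
tcp_rot: [180.0, -0.0, -180.0]
ft_force: [0.4, -0.2, -0.4]
grip_width: 52.8
finger_force: 0.0
```

```bash
python3 -c "
from h import *
snap('w4')"
```

```text
[ 623.2 -111.4  178.5] [ 1.7998e+02 -4.0000e-02 -1.7997e+02] [ -15.5   33.4   80.9    0.    65.7 -105.6] 53.11104386033869 10.5167
```

View pics/w4.png

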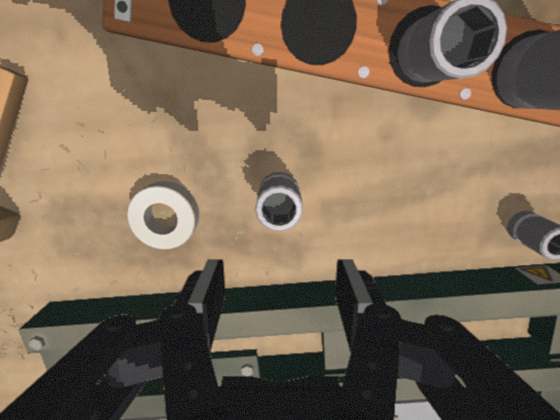

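Run:
```python
from h import *
c=env.read_camera("wrist");T=T_wrist(c)
for n,u,v,z in [("46",467.5,37,76),("padb",319,22,16),("38",279,208,52),("spacer",161,216,20)]:
    print(n,pix(c,T,u,v,z).round(1))
```

```text
46 [507.9   1.4  76. ]
padb [488.6 -81.8  16. ]
38 [ 624.7 -111.9   52. ]
spacer [ 643.1 -217.    20. ]
```

play_rows --moves '[0.62, -0.0015, 0.0005, 0.03, 0, 0.62, -0.0015, 0.0005, 0.06, 0, 0.62, -0.0015, 0.0005, 0.09, 0, 0.62, -0.0015, 0.0005, 0.115, 0, 0.62, -0.0015, 0.0005, 0.132, 0, 0.62, -0.0015, 0.0005, 0.142, 0, 0.62, -0.0015, 0.0005, 0.142, 0, 0.3, -0.0015, 0.0005, 0.142, 0, 0.3, -0.0015, 0.0005, 0.142, 0, 0.3, -0.0015, 0.0005, 0.142, 0, 0.3, -0.0015, 0.0005, 0.142, 0, 0.3, -0.0015, 0.0005, 0.142, 0, 0.3, -0.0015, 0.0005, 0.142, 0, 0.3, -0.0015, 0.0005, 0.142, 0]'

```text
time: 11.73
position: [626.1, -111.8, 37.4]
tcp_rot: [-180.0, 0.1, 180.0]
ft_force: [-1.6, 0.2, 8.6]
grip_width: 37.0
finger_force: 60.3
```

play_rows --moves '[0.3, 0, 0, -0.02, 0, 0.3, 0, 0, -0.05, 0, 0.3, 0, 0, -0.08, 0, 0.3, 0, 0, -0.09, 0, 0.3, 0.02, 0.005, -0.09, 0, 0.3, 0.045, 0.011, -0.09, 0, 0.3, 0.07, 0.017, -0.09, 0, 0.3, 0.095, 0.022, -0.09, 0, 0.3, 0.12, 0.027, -0.09, 0, 0.3, 0.135, 0.03, -0.09, 0, 0.3, 0.135, 0.03, -0.09, 0, 0.3, 0.135, 0.03, -0.075, 0, 0.3, 0.135, 0.03, -0.055, 0, 0.3, 0.135, 0.03, -0.038, 0, 0.3, 0.135, 0.03, -0.028, 0, 0.3, 0.135, 0.03, -0.022, 0, 0.3, 0.135, 0.03, -0.018, 0, 0.3, 0.135, 0.03, -0.016, 0, 0.3, 0.135, 0.03, -0.0155, 0, 0.3, 0.135, 0.03, -0.0155, 0]'

```text
time: 13.4
position: [490.7, -81.8, 53.3]
tcp_rot: [-180.0, 0.1, -180.0]
ft_force: [-6.9, 0.5, 26.3]
grip_width: 36.9
finger_force: 63.4
```

play_rows --moves '[0.52, 0, 0, 0, 0, 0.52, 0, 0, 0, 0, 0.52, 0, 0, 0, 0, 0.52, 0, 0, 0, 0, 0.52, 0, 0, -0.01, 0, 0.52, 0, 0, -0.03, 0, 0.52, 0, 0, -0.06, 0, 0.52, 0, 0, -0.09, 0, 0.52, 0, 0, -0.125, 0, 0.52, -0.02, 0.024, -0.125, 0, 0.52, -0.045, 0.055, -0.125, 0, 0.52, -0.07, 0.085, -0.125, 0, 0.52, -0.095, 0.115, -0.125, 0, 0.52, -0.12, 0.145, -0.125, 0, 0.52, -0.142, 0.172, -0.125, 0, 0.52, -0.158, 0.192, -0.125, 0, 0.52, -0.168, 0.204, -0.125, 0, 0.52, -0.168, 0.204, -0.125, 0, 0.52, -0.168, 0.204, -0.125, 0]'

```text
time: 14.98
position: [658.4, 122.8, 177.1]
tcp_rot: [-180.0, -0.0, -179.9]
ft_force: [-0.0, 0.1, -0.1]
grip_width: 44.6
finger_force: 0.0
```

```bash
python3 -c "
from h import *
snap('w5')"
```

```text
[658.  122.1 177.1] [-1.7999e+02 -3.0000e-02 -1.7998e+02] [  5.4  36.2  75.3  -0.   68.5 -84.6] 44.5081811142691 15.0333
```

View pics/w5.png

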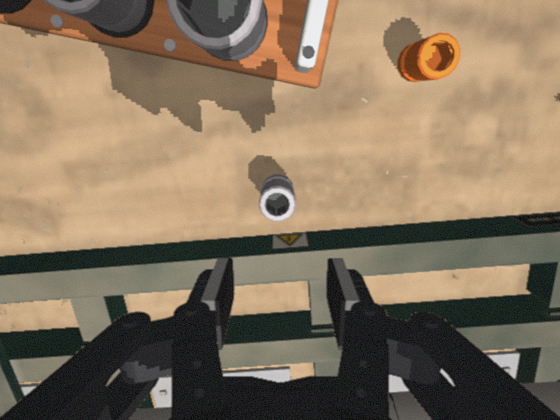

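Run:
```python
from h import *
c=env.read_camera("wrist");T=T_wrist(c)
print(pix(c,T,277.5,203,45).round(1),env.get_obs()['position'])
```

```text
[656.9 119.9  45. ] [657.85275707 121.6555042  177.07129781]
```

play_rows --moves '[0.52, 0.0005, -0.0015, 0.03, 0, 0.52, 0.0005, -0.0015, 0.06, 0, 0.52, 0.0005, -0.0015, 0.09, 0, 0.52, 0.0005, -0.0015, 0.115, 0, 0.52, 0.0005, -0.0015, 0.132, 0, 0.52, 0.0005, -0.0015, 0.143, 0, 0.52, 0.0005, -0.0015, 0.143, 0, 0.2, 0.0005, -0.0015, 0.143, 0, 0.2, 0.0005, -0.0015, 0.143, 0, 0.2, 0.0005, -0.0015, 0.143, 0, 0.2, 0.0005, -0.0015, 0.143, 0, 0.2, 0.0005, -0.0015, 0.143, 0, 0.2, 0.0005, -0.0015, 0.143, 0, 0.2, 0.0005, -0.0015, 0.143, 0]'

```text
time: 16.25
position: [658.6, 120.8, 34.9]
tcp_rot: [180.0, 0.1, -180.0]
ft_force: [-1.2, -0.5, 8.8]
grip_width: 28.9
finger_force: 59.2
```

play_rows --moves '[0.2, 0, 0, -0.02, 0, 0.2, 0, 0, -0.05, 0, 0.2, 0, 0, -0.085, 0, 0.2, 0, 0, -0.12, 0, 0.2, 0.013, -0.02, -0.125, 0, 0.2, 0.029, -0.046, -0.125, 0, 0.2, 0.047, -0.073, -0.125, 0, 0.2, 0.064, -0.1, -0.125, 0, 0.2, 0.082, -0.128, -0.125, 0, 0.2, 0.1, -0.156, -0.125, 0, 0.2, 0.118, -0.184, -0.125, 0, 0.2, 0.136, -0.212, -0.125, 0, 0.2, 0.153, -0.24, -0.125, 0, 0.2, 0.17, -0.266, -0.125, 0, 0.2, 0.179, -0.28, -0.125, 0, 0.2, 0.183, -0.286, -0.125, 0, 0.2, 0.183, -0.286, -0.125, 0, 0.2, 0.183, -0.286, -0.11, 0]'

```text
time: 17.75
position: [476.5, -165.6, 145.7]
tcp_rot: [-179.9, 0.2, 180.0]
ft_force: [1.2, 0.2, -1.6]
grip_width: 28.4
finger_force: 59.5
```

play_rows --moves '[0.2, 0, 0, 0.02, 0, 0.2, 0, 0, 0.045, 0, 0.2, 0, 0, 0.065, 0, 0.2, 0, 0, 0.08, 0, 0.2, 0, 0, 0.088, 0, 0.2, 0, 0, 0.092, 0, 0.2, 0, 0, 0.0945, 0, 0.2, 0, 0, 0.0945, 0, 0.2, 0, 0, 0.0945, 0]'

```text
time: 18.5
position: [475.3, -164.3, 50.8]
tcp_rot: [180.0, 0.0, -180.0]
ft_force: [-5.2, 6.6, 21.7]
grip_width: 28.7
finger_force: 61.8
```

Contact; release, retreat up and clear of the row.

play_rows --moves '[0.45, 0, 0, 0, 0, 0.45, 0, 0, 0, 0, 0.45, 0, 0, 0, 0, 0.45, 0, 0, 0, 0, 0.45, 0, 0, -0.01, 0, 0.45, 0, 0, -0.03, 0, 0.45, 0, 0, -0.06, 0, 0.45, 0, 0, -0.09, 0, 0.45, 0, 0, -0.12, 0, 0.45, 0, 0, -0.15, 0, 0.45, -0.03, 0.02, -0.17, 0, 0.45, -0.06, 0.05, -0.18, 0, 0.45, -0.09, 0.08, -0.2, 0, 0.45, -0.1, 0.11, -0.22, 0, 0.45, -0.1, 0.125, -0.23, 0, 0.45, -0.1, 0.125, -0.23, 0, 0.45, -0.1, 0.125, -0.23, 0]'

```text
time: 19.92
position: [575.0, -39.3, 280.4]
tcp_rot: [-180.0, 0.1, -179.9]
ft_force: [0.1, 0.0, -0.3]
grip_width: 38.7
finger_force: 0.0
```

```bash
python3 -c "
from h import *
snap('w6')
s=env.read_camera('scene');f=s['frame'][130:330,190:420];cv2.imwrite('pics/sc2.png',cv2.resize(f,None,fx=3,fy=3,interpolation=cv2.INTER_CUBIC))"
```

```text
[574.6 -40.2 279.6] [-179.99   -0.   -179.96] [  -9.9   23.1   82.4   -0.    74.6 -100. ] 38.74766751317662 19.9667
```

View pics/w6.png

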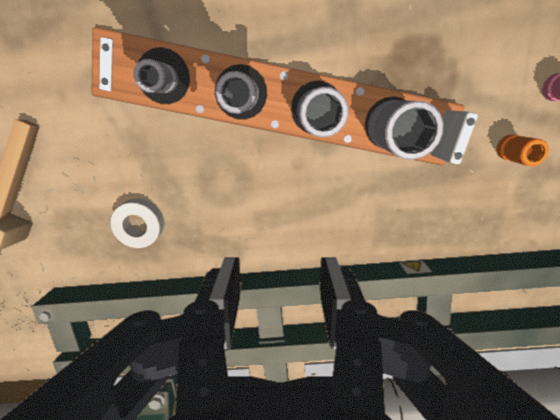

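View pics/sc2.png

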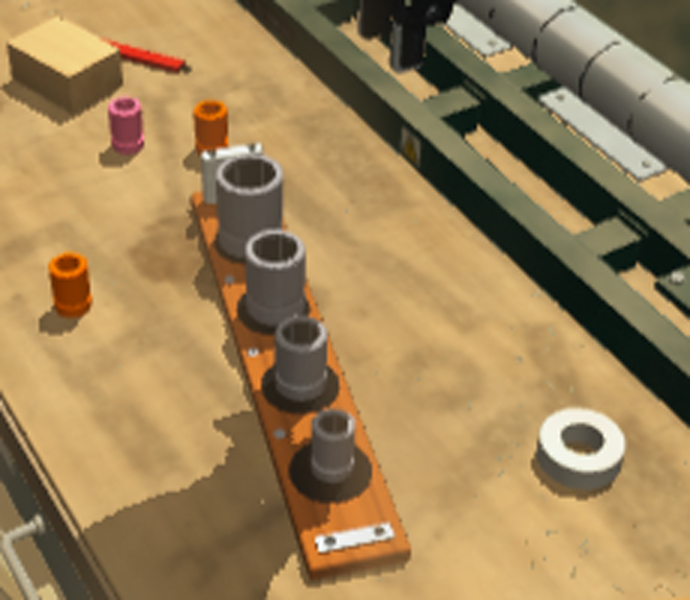

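Run:
```python
from h import *
c=env.read_camera("wrist");T=T_wrist(c)
for n,u,v,z in [("30",151,76,61),("pa",161,76,16),("38",237,92,68),("46",323,111,76),("54",414,130,84),("spacer",137,226,20)]:
    print(n,pix(c,T,u,v,z).round(1))
s=env.read_camera("scene")
for n,u,v,z in [("30",333,423,61),("38",302,334,68),("46",276,250,76),("54",250,175,84),("pa",331,470,16)]: print(n,pix(s,s['pose'],190+u/3,130+v/3,z).round(1))
```

```text
30 [ 474.5 -162.8   61. ]
pa [ 472.  -168.4   16. ]
38 [488.9 -81.   68. ]
46 [ 5.058e+02 -4.000e-01  7.600e+01]
54 [522.4  83.5  84. ]
spacer [ 643.5 -215.8   20. ]
30 [ 476.2 -164.7   61. ]
38 [491.3 -84.4  68. ]
46 [509.2  -1.2  76. ]
54 [524.9  82.3  84. ]
pa [ 474.6 -166.7   16. ]
```

```bash
python3 -c "
from h import *
print(env.hand_in())"
```

```text
the job is handed in; nothing more can be done
None
```

I placed all four sockets upright on the rail in size order (54, 46, 38 and 30 mm from the end plate) and handed the job in. My last pictures put each within about 6 mm of its pad centre, with the spacer ring unmoved, and hand-in returned no verdict.

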